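Clamp the regulator halves

ROBOT

A 7-joint arm with a two-finger parallel gripper is mounted at the origin on the work surface. World frame = base frame: x ahead of the robot, y to its left, z up, the work surface at z = 0. Lengths are in m, angles in rad, forces in N, time in s.
With the tool pointing down it reaches from about 0.4 to 0.85 m from the base axis. Payload 10.4 kg.
Tool frame: the origin (TCP) lies on the centre line of the jaws, within the pads' length; the fingertips stand 17 mm ahead of it and the grasp point (between the pads) lies 2 mm behind it; z points along the fingers, y is the line along which they close (so a half turn about z gives the same grasp; the last joint's range is limited). The gripper opens to 85 mm and grips with 20 to 120 N. Pads are 22 mm wide; open, the fingers measure 114 mm over their backs; the gripper's body (76 mm by 85 mm) begins 54 mm behind the grasp point. The pads swing forward as they close: fully open they stand 13 mm farther back than shut.
Start: joints at [1.133, 0.332, -0.065, 1.46, 0.022, 1.35, -0.088], TCP at [0.252, -0.572, 0.248] pointing down, gripper open.
Joint ranges: [-2.6, 2.6], [-0.5, 2.12], [-1.47, 1.34], [0.16, 2.42], [-1.27, 4.41], [0.06, 2.06], [-2.6, 2.6]. Speed limits (rad/s): [2.22, 2.22, 2.79, 2.79, 3.14, 3.14, 3.14].

INTERFACE

Orientations are given as a unit quaternion [x, y, z, w].
In Python, from workcell import sensors, imaging, order, spotter gives the robot as it stands. The module is installed in compiled form; this text tells all that it offers.
- The arm moves only by the shell command python3 -m inch 'ROWS' [FORCE]. ROWS is JSON, a list that holds one entry, the list of rows, each a list of 7 numbers: the shift along the tool's x, y, z in m, then the turn, a rotation vector about the tool's x, y, z in rad, then the closure, from -1 (fully open) to 1 (shut). In form: [[[x, y, z, ax, ay, az, hand], ...]]. A call has 1 to 10 rows; each row is the pose to reach, as a shift and turn from the pose commanded when the call began, along the tool's axes at that moment; what a row does not reach only later rows make up. A row lasts 1/10 s, in which the tool goes at most 50 mm and 8.59 degrees, less where a joint would pass 70% of its speed; a pose out of reach is approached as far as the arm can. A call with a gripper value outside its range is refused whole. The fingers move at their own pace and stop on an object; FORCE is the grip in N (left out, the last holds). Time passes only in rows, so rows that repeat a pose let the fingers close. It gives the time, the measured TCP pose, the force, the opening and the grip force at its end, in the units of the state.
- sensors.get_obs(): the state, without advancing time (a new reading comes with each control period).
- imaging.camera(name): name is "scene" or "side" or "wrist"; returns the picture (420x560x3 uint8, blue, green, red); there is no depth.
- imaging.calibration(name): a dict with "mtx" (3x3 intrinsics, pixels), "D" ([k1, k2, p1, p2, k3] as OpenCV has them; the pictures are not rectified), "R" (3x3) and "t" (3): a world point X has camera coordinates R X + t; the wrist camera has in their place "tool_from_camera" (4x4, takes a point from camera to tool coordinates, whose origin is the TCP and whose axes are the flange's). Camera axes: x right, y down, z forward; pixel columns grow to the right and rows downward; lengths in m; the calibration is good to about 2 mm. A picture is of the moment at which its call begins: read the wrist's pose just before it. calibration takes no time and is no camera call.
- order.hand_in(): hands the job in; it is judged then, once.
Trained networks look in the newest picture that a camera, given by its name, has taken for a name from the list of things; names that differ only in an ending like _2 or _b are one class to them, and where a whole thing is asked for, a point or a joint stands for the part that bears it (a point fixed in the world has none). Each returns a list of dicts, best first, with "conf" (0 to 1); they miss things now and then, are a little off and sometimes report something else, mostly with a low value. They report only what shows in the picture. A call takes as long as a camera call. They do not tell look-alikes from the thing itself.
- spotter.look_for(label, camera): "pixel" ([column, row] in pixels, amid what is visible of it).
The state is a dict: "clock": time; "joint_pos": joint angles; "joint_velocities": joint speeds; "tau": joint torques, N m; "position": TCP position; "ee_rot": TCP orientation; "ft_force": force on the tool from outside, world axes, zero at the start; "torque": the same for the moment, N m; "grip_width": opening from 0.0 (shut) to 1.0 (fully open); "grasp_force": force on a finger pad.
Only numpy, scipy, OpenCV 4.12 (cv2) and the standard library are available. Lean on these libraries where they do the work, as an engineer would, in place of code of your own. Each camera call takes 0.05 s, during which the arm holds its last target. There are 200 camera calls.

TASK

Bring the loose finned aluminium half over to its fixed twin on the clamp board and butt it flush, end to end with the sides in line, while the clamp is still clear of it. Then let go of it and pump the clamp's trigger (never push the jaw itself) until the jaw's sprung nose meets the block and is pushed about half way in, never nearly all the way, which would crack it. Finish while still holding the trigger squeezed like that, and leave everything else where it is.

Things in the scene. Friction and masses are not known exactly. Their poses are not given: they have to be found in the camera images.
- jig: Plywood clamp board, 390 x 200 x 18 mm, fixed to the table; carries a one-hand ratchet bar clamp and the fixed finned half. Origin at table height under the clamp's axis; x runs along that axis, the way the jaw advances; z up, board top at z = 18 mm. Board covers x -205..185, y -140..60 mm. The -y side is open; the loose half starts there
- block: The loose finned aluminium half, 60 mm (its x) x 50 mm (its y) x 46 mm high, about 0.3 kg, shaped like the fixed half. Origin at the centre of its underside. It stands on the board's open part. In place its origin is at x = 70, y = 0 mm in the board's frame, its x axis along the board's x axis (either way round)
- seat (a point): Centre of the fixed half's free end face, 23 mm above the board, at x = 100 mm in the board's frame; the loose half's end must meet this face. The fixed half covers x 100..160, y -25..25 mm, 46 mm high; behind it a steel end stop to x = 176, 50 mm high
- housing (a point): Centre of the top of the clamp's steel housing, 72 mm above the table. The housing covers x -158..-82, y -19..19 mm in the board's frame. Two black paddles rise from it: the fixed grip and, nearer the fixed half, the trigger
- grip (a point): Middle of the fixed grip at the height to take it, 128 mm above the table. The grip is 16 mm thick along the clamp's axis (covers x -148..-132 mm in the board's frame), 24 mm wide, its top 160 mm above the table
- trigger_pad (a point): Point on the trigger's outer face (away from the grip), 128 mm above the table at rest. Paddle 12 mm thick, 22 mm wide, top 157 mm above the table, hinged 66 mm above it at board x = -110 mm. At rest it leans out 0.17 rad (top edge 5 mm farther out than this point). From here to the grip's outer face: 54 mm at rest, 33 mm fully squeezed
- trigger (a joint): Trigger angle: 0 at rest (spring return) to 0.34 rad squeezed to its stop near the grip. Takes 3 to 4 N at the pad plus 0.85 of the jaw's force. Squeezing drives the jaw 51.5 mm per rad through a ratchet with 4 mm teeth (up to 4 mm lost at the start); a full squeeze gains about 16 mm. On the way back the unloaded jaw stays put
- jaw (a joint): How far the jaw has advanced, m, 0 to 0.078; starts at 0 to 0.020. The free nose meets the seated loose half at 0.050. Only a drag of 4 N holds the jaw: if the trigger is released under load, the jaw backs off until the nose is pushed in just 2 to 3 mm; only a held trigger keeps more
- nose (a joint): How far the sprung nose is pushed into the jaw head, m: 0 free (it stands 20 mm out of the head), 0.020 all the way in. Spring 2 N at first plus 0.8 N per mm
- nose_face (a point): Centre of the nose's front face, a rubber disc 26 mm across, 24 mm above the board. When free it is at x = (jaw's travel - 10 mm) in the board's frame
- jaw_head (a point): Centre of the jaw head's front face, out of which the nose stands. The steel head is 25 mm long, 40 mm wide, its top 68 mm above the table; a toothed bar runs from it back through the housing
- bearing: A bystander, to be left where it is: ball-bearing ring, 52 mm across, 15 mm high, lying on the clamp board
- spacer: A bystander, to be left where it is: plain steel cube of 30 mm on a corner of the clamp board
- driver: A bystander, to be left where it is: screwdriver lying on the table
- meter: A bystander, to be left where it is: black multimeter, 150 x 78 x 34 mm
- stator: A bystander, to be left where it is: round stator with copper coils, 100 mm across, 24 mm high
- grease: A bystander, to be left where it is: white jar, 60 mm across, 70 mm high
- bolt: A bystander, to be left where it is: steel bolt standing on its head, 22 mm across, 49 mm high
Mind the look-alikes: they are no part of the job. What is shaped like the block but purple or red is not meant.

How it is judged:
On the way, in this order (a step that is already met when the one before it is completed fails the run):
1. the loose half stands flush against the fixed half, in line with it, with the clamp's nose clear of it (x of block in the frame of jig between 0.0675 and 0.075 m and y of block in the frame of jig between -0.006 and 0.006 m and angle between the x axis of block and the x axis of jig, either way round below 0.05 rad and height (world z) of block below 0.022 m and angle between block's own z axis and vertical below 0.05 rad and contact force between nose and block below 0.1 N and value of joint nose below 0.001 m), for 0.2 s.
2. the pumped jaw has brought its nose against the block (contact force between nose and block above 2 N and value of joint trigger above 0.03 rad), for 0.1 s.
At the end, for the whole second after the job is handed in: The loose half stands on the board with its end within 3 mm of the fixed half's, sides in line within 7 mm and 0.06 rad; the nose presses on it with over 4 N, pushed in 6 to 14 mm of its 20 mm; the robot still holds the trigger squeezed (over 1.5 N on it, over 0.03 rad) and does not touch the block (x of block in the frame of jig between 0.067 and 0.075 m and y of block in the frame of jig between -0.007 and 0.007 m and angle between the x axis of block and the x axis of jig, either way round below 0.06 rad and height (world z) of block below 0.022 m and angle between block's own z axis and vertical below 0.05 rad and value of joint nose between 0.006 and 0.014 m and contact force between nose and block above 4 N and value of joint trigger above 0.03 rad and contact force between the fingers and trigger above 1.5 N and contact force between each of the arm, the fingers and block below 0.1 N and linear speed of block below 0.01 m/s); the arm keeps its last pose, push and grip.
It fails at once if the block is crushed: nose pushed in more than 16.5 mm (value of joint nose above 0.0165 m).
It fails at once if the jaw or nose is pushed by the robot instead of being pumped (contact force between any of the fingers, the arm and jaw above 1 N).
It fails at once if a bystander is moved more than 20 mm (distance of any of bearing, spacer, driver, meter, stator, grease, bolt from where it was at the start of the episode above 0.02 m).
It also fails if it takes over 72 s, if anything falls off the work surface, if the arm or the gripper's body presses on something with over 40 N, if the wrist force passes 120 N, or if a joint passes its speed limit or range.

## Working session

There is one attempt and no reset: what is moved stays moved. The work goes in short steps, Python scripts to look and compute and a shell command to move; the robot and the scene stay as the last step left them, time stands still between calls to the robot, and variables do not carry over. Pictures are saved under pics/ and viewed, at most 10 in all, crops included, and the job is handed in when it is done.

```bash
mkdir -p pics; cat > h.py <<'E'
import numpy as np, cv2
from scipy.spatial.transform import Rotation as R
from workcell import sensors, imaging, order, spotter
def ray(cam,px,obs=None):
    c=imaging.calibration(cam)
    u=cv2.undistortPoints(np.array([[px]],float),np.array(c["mtx"],float),np.array(c["D"],float))[0,0]
    d=np.array([u[0],u[1],1.])
    if cam=="wrist":
        T=np.array(c["tool_from_camera"]); Rt=R.from_quat(obs["ee_rot"]).as_matrix()
        return Rt@T[:3,3]+np.array(obs["position"]), Rt@T[:3,:3]@d
    Rm=np.array(c["R"]);return -Rm.T@np.array(c["t"]),Rm.T@d
def atz(cam,px,z,obs=None):
    o,d=ray(cam,px,obs);return o+d*(z-o[2])/d[2]
def tri(a,b):
    (o1,d1),(o2,d2)=a,b
    s=np.linalg.lstsq(np.c_[d1,-d2],o2-o1,rcond=None)[0]
    p,q=o1+d1*s[0],o2+d2*s[1];return (p+q)/2,np.linalg.norm(p-q)
def proj(cam,X,obs=None):
    c=imaging.calibration(cam);X=np.atleast_2d(X)
    if cam=="wrist":
        T=np.array(c["tool_from_camera"]);Rt=R.from_quat(obs["ee_rot"]).as_matrix()
        A=Rt@T[:3,:3];o=Rt@T[:3,3]+np.array(obs["position"]);Rm=A.T;t=-A.T@o
    else: Rm=np.array(c["R"]);t=np.array(c["t"])
    return cv2.projectPoints(X.astype(float),cv2.Rodrigues(Rm)[0],t,np.array(c["mtx"],float),np.array(c["D"],float))[0][:,0]
E
python3 - <<'E'
from h import *
for c in ["scene","side"]:
    cv2.imwrite(f"pics/{c}0.png",imaging.camera(c))
    for l in ["block","seat","housing","grip","trigger_pad","nose_face","jaw_head","bearing","spacer"]:
        print(c,l,[(np.round(d["pixel"]).tolist(),round(d["conf"],2)) for d in spotter.look_for(l,c)][:4])
E
```

```text
scene block [([292.0, 248.0], 0.86), ([367.0, 210.0], 0.83), ([251.0, 201.0], 0.74), ([379.0, 236.0], 0.72)]
scene seat [([276.0, 241.0], 0.57)]
scene housing [([272.0, 241.0], 0.63), ([440.0, 226.0], 0.23)]
scene grip [([275.0, 240.0], 0.77), ([272.0, 228.0], 0.72)]
scene trigger_pad [([272.0, 240.0], 0.67), ([251.0, 205.0], 0.58)]
scene nose_face [([281.0, 228.0], 0.36)]
scene jaw_head [([274.0, 227.0], 0.88)]
scene bearing [([274.0, 241.0], 0.7)]
scene spacer [([341.0, 258.0], 0.65)]
side block [([219.0, 324.0], 0.96), ([232.0, 222.0], 0.78), ([177.0, 301.0], 0.77), ([348.0, 246.0], 0.7)]
side seat [([254.0, 245.0], 0.61), ([378.0, 208.0], 0.22)]
side housing [([255.0, 240.0], 0.93)]
side grip [([255.0, 239.0], 0.71)]
side trigger_pad [([290.0, 194.0], 0.46)]
side nose_face [([264.0, 234.0], 0.56)]
side jaw_head [([270.0, 228.0], 0.97)]
side bearing [([270.0, 204.0], 0.74), ([255.0, 242.0], 0.3)]
side spacer [([186.0, 248.0], 0.64)]
```

```bash
python3 - <<'E'
import cv2,numpy as np
a=cv2.imread("pics/scene0.png");b=cv2.imread("pics/side0.png")
cv2.imwrite("pics/both0.png",cv2.resize(np.vstack([a,b]),(800,1200))[:1200]) 
E
```

```text
(no output)
```

View pics/scene0.png

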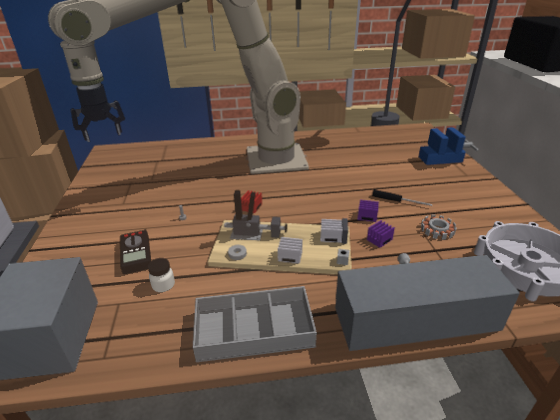

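View pics/side0.png

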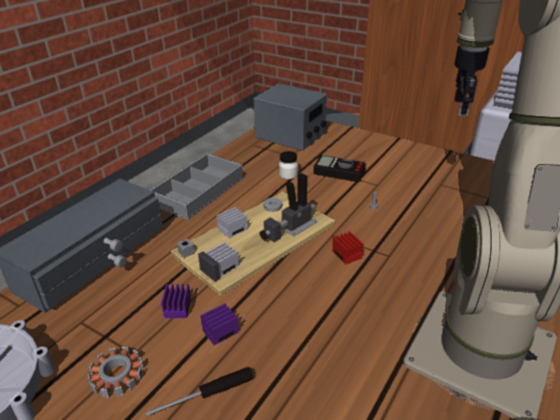

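Scene: board spans about (211–352, 222–270). Candidates for the block are silver (290,250) on the open side of the board (the loose one), silver (331,231) against the stop (the fixed half), purple (369,210) and (380,234), and red (251,201). I choose (290,250). In the side view the loose half is at (232,221) and the fixed half at (220,260). The close crop follows.

```bash
python3 - <<'E'
import cv2,numpy as np
a=cv2.imread("pics/scene0.png")[180:280,200:360];b=cv2.imread("pics/side0.png")[170:295,165:345]
A=cv2.resize(a,(640,400),interpolation=cv2.INTER_CUBIC)[:,:]
B=cv2.resize(b,None,fx=3,fy=3,interpolation=cv2.INTER_CUBIC)
A=cv2.resize(a,None,fx=2.5,fy=2.5,interpolation=cv2.INTER_CUBIC)
im=np.zeros((250+375-25,540,3),np.uint8);im=np.zeros((600,540,3),np.uint8)
im[:225]=0;im[0:225,:400]=A[25:];im[225:600]=B
cv2.imwrite("pics/crop1.png",im)
E
```

```text
(no output)
```

View pics/crop1.png

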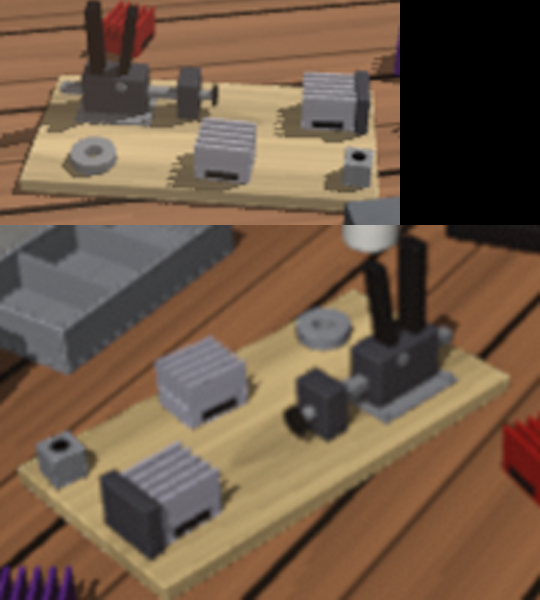

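The crop confirms it: the chosen block is plain silver, unclamped, and next to the spacer and bearing. Next I fit the board pose from its corners.

```bash
python3 - <<'E'
from h import *
from scipy.optimize import least_squares
def J(p,x,y,z): c,s=np.cos(p[2]),np.sin(p[2]); return np.array([p[0]+c*x-s*y,p[1]+s*x+c*y,z])
S={"scene":[((-.205,.06),(223.2,220.8)),((-.205,-.14),(206.8,265.2)),((.185,-.14),(351.2,268.8))],
"side":[((.185,-.14),(172.3,251)),((.185,.06),(221,290)),((-.205,.06),(334.3,221)),((-.205,-.14),(285,192.3))]}
def f(p): return np.concatenate([(proj(c,J(p,*q,.018))[0]-px) for c in S for q,px in S[c]])
r=least_squares(f,[.55,0,1.57]);print(r.x,np.round(r.fun,1))
for c,px in [("scene",(290,240)),("side",(232,216))]:
    print(c,atz(c,px,.064))
print("obs",sensors.get_obs()["position"],sensors.get_obs()["ee_rot"])
for n in[("block",(.07,0)),("grip",(-.14,0)),("trig",(-.08,0)),("spacer",(.17,-.12))]: print(n[0],J(r.x,*n[1],.1))
E
```

```text
[ 0.54019587 -0.03757713  1.33774063] [-0.1 -1.7  0.3 -4.   0.3  0.4 -1.1 -0.9  0.4  0.3  0.6 -2.4 -2.2 -2. ]
scene [ 0.62908078 -0.04014952  0.064     ]
side [ 0.63676222 -0.03717671  0.064     ]
obs [ 0.25189953 -0.57200556  0.24835327] [9.78569637e-01 2.05916154e-01 2.25776137e-05 5.02598766e-05]
block [0.55636249 0.03053044 0.1       ]
grip [ 0.50786263 -0.17379226  0.1       ]
trig [ 0.52171974 -0.11541434  0.1       ]
spacer [0.69621348 0.10011276 0.1       ]
```

```bash
python3 -m inch '[[[0.25,-0.18,-0.06,0,0,-0.45,-1],[0.25,-0.18,-0.06,0,0,-0.45,-1],[0.25,-0.18,-0.06,0,0,-0.45,-1],[0.25,-0.18,-0.06,0,0,-0.45,-1],[0.25,-0.18,-0.06,0,0,-0.45,-1],[0.25,-0.18,-0.06,0,0,-0.45,-1],[0.506,-0.356,-0.11,0,0,-0.92,-1],[0.506,-0.356,-0.11,0,0,-0.92,-1],[0.506,-0.356,-0.11,0,0,-0.92,-1],[0.506,-0.356,-0.11,0,0,-0.92,-1]]]' 40
python3 - <<'E'
from h import *
o=sensors.get_obs();print(o["joint_pos"]);m=R.from_quat(o["ee_rot"]).as_matrix();print(o["position"],np.round(m,3),np.round(imaging.calibration("wrist")["tool_from_camera"],3),imaging.calibration("wrist")["mtx"])
E
```

```text
clock: 2.0
position: [0.5056, -0.1484, 0.3384]
ee_rot: [0.784, 0.621, 0.0, 0.0]
ft_force: [0.4, -1.3, -0.4]
grip_width: 0.996
grasp_force: 0.0
[ 0.66800836  0.11390089 -0.51020868  1.54910005  0.05621103  1.49225413
 -0.07455682]
[ 0.50555636 -0.14842774  0.33844349] [[ 0.229  0.973  0.001]
 [ 0.973 -0.229 -0.001]
 [-0.     0.001 -1.   ]] [[ 0.    -0.945 -0.327  0.084]
 [ 1.     0.     0.     0.001]
 [ 0.    -0.327  0.945 -0.127]
 [ 0.     0.     0.     1.   ]] [[326.98709271   0.         277.57397565]
 [  0.         326.98709271 208.72621569]
 [  0.           0.           1.        ]]
```

```bash
python3 -m inch '[[[0.166,0.058,0,0,0,0,-1],[0.166,0.058,0,0,0,0,-1],[0.166,0.058,0,0,0,0,-1],[0.166,0.058,0,0,0,0,-1],[0.166,0.058,0,0,0,0,-1],[0.166,0.058,0,0,0,0,-1],[0.166,0.058,0,0,0,0,-1]]]'
python3 - <<'E'
from h import *
import json
o=sensors.get_obs();cv2.imwrite("pics/w1.png",imaging.camera("wrist"));json.dump({k:list(map(float,o[k])) for k in("position","ee_rot")},open("w1.json","w"));print(o["joint_pos"],o["position"])
E
```

```text
clock: 2.7
position: [0.5999, -0.0037, 0.3378]
ee_rot: [0.786, 0.618, -0.0, 0.0]
ft_force: [-0.7, -0.3, -0.0]
grip_width: 0.993
grasp_force: 0.0
[ 0.40754272  0.3044148  -0.61395476  1.35710433  0.17451358  1.53372915
 -0.42867762] [ 0.59993028 -0.00374444  0.33781714]
```

View pics/w1.png

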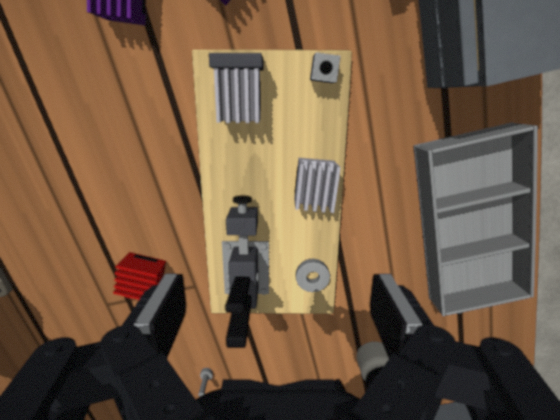

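The wrist picture shows the board quad (194,51)–(351,51)–(335,313)–(212,314), the loose silver block at (318,186), the fixed half at (239,95), the nose at (242,200), and the paddles at (240,300–340). I'll zoom in for exact corners.

```bash
python3 - <<'E'
from h import *
import json
a=cv2.imread("pics/w1.png")
cv2.imwrite("pics/w1c.png",cv2.resize(a[40:225,190:355],None,fx=3.2,fy=3.2,interpolation=cv2.INTER_CUBIC))
hsv=cv2.cvtColor(a,cv2.COLOR_BGR2HSV)
m=((hsv[...,0]>17)&(hsv[...,0]<32)&(hsv[...,1]>60)&(hsv[...,2]>150)).astype(np.uint8)
m=cv2.morphologyEx(m,cv2.MORPH_OPEN,np.ones((3,3)))
n,l,s,_=cv2.connectedComponentsWithStats(m);k=1+np.argmax(s[1:,4])
h=cv2.convexHull(np.argwhere(l==k)[:,::-1].astype(np.int32));print(s[k],cv2.approxPolyDP(h,6,True)[:,0].tolist())
E
```

```text
[  192    50   159   264 22071] [[350, 51], [333, 305], [305, 313], [212, 312], [193, 50]]
```

View pics/w1c.png

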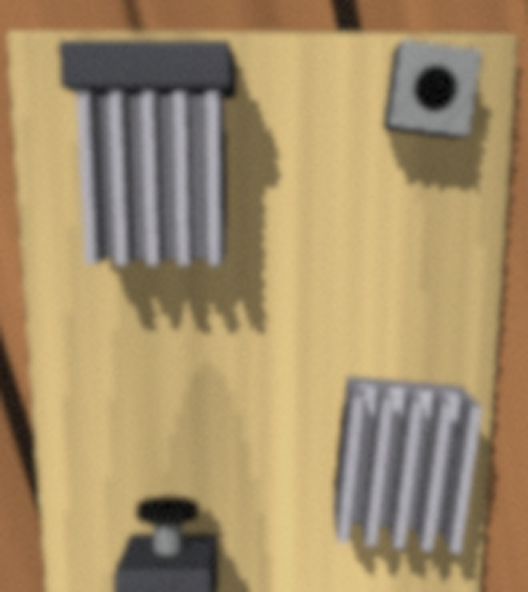

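```bash
cat > fit.py <<'E'
from h import *
import json
from scipy.optimize import least_squares
def J(p,x,y,z): c,s=np.cos(p[2]),np.sin(p[2]); return np.array([p[0]+c*x-s*y,p[1]+s*x+c*y,z])
E
python3 - <<'E'
from fit import *
o=json.load(open("w1.json"));C=lambda x,y:(x/3.2+190-.35,y/3.2+40-.35)
jig=[((.185,.06,.018),(193.3,50)),((.185,-.14,.018),(351,51)),((-.205,.06,.018),(212,313)),((-.205,-.14,.018),(334.5,313)),
((.1,.025,.064),C(84,265)),((.1,-.025,.064),C(224,267))]
f=lambda p:np.concatenate([proj("wrist",J(p,*q),o)[0]-px for q,px in jig])
r=least_squares(f,[.54,-.0376,1.338]);print("jig",r.x,np.round(r.fun,1))
bl=[((-.03,.025,.064),C(337,543)),((-.03,-.025,.064),C(463,556)),((.03,-.025,.064),C(480,404)),((.03,.025,.064),C(348,393))]
g=lambda p:np.concatenate([proj("wrist",J(p,*q),o)[0]-px for q,px in bl])
b=least_squares(g,[.63,-.04,1.3]);print("block",b.x,np.round(b.fun,1))
np.save("jig.npy",r.x)
ji=lambda p:(lambda d:(np.cos(r.x[2])*d[0]+np.sin(r.x[2])*d[1],-np.sin(r.x[2])*d[0]+np.cos(r.x[2])*d[1]))(p[:2]-r.x[:2])
print("block in jig",ji(b.x),b.x[2]-r.x[2])
n=atz("wrist",C(168,512),.042,o);print("nose centre approx in jig",ji(n))
E
```

```text
jig [ 0.54435875 -0.03810247  1.33206946] [-1.4  0.2  1.2 -0.6 -0.2  0.2 -0.3  0.4  1.2  0.4 -0.6 -0.2]
block [ 0.64317722 -0.04218727  1.26517321] [ 0.2 -0.1 -0.9 -1.7 -0.3  0.5  0.9  1.1]
block in jig (np.float64(0.019398240691482084), np.float64(-0.09698187617610657)) -0.06689625735177995
nose centre approx in jig (np.float64(-0.002880106596380876), np.float64(0.0008006064132921843))
```

```bash
python3 -m inch '[[[-0.027,0.051,0.10,0,0,0.067,-1],[-0.027,0.051,0.10,0,0,0.067,-1],[-0.027,0.051,0.18,0,0,0.067,-1],[-0.027,0.051,0.18,0,0,0.067,-1],[-0.027,0.051,0.293,0,0,0.067,-1],[-0.027,0.051,0.293,0,0,0.067,-1],[-0.027,0.051,0.293,0,0,0.067,-1],[-0.027,0.051,0.293,0,0,0.067,-1]]]'; python3 -m inch '[[[0,0,0,0,0,0,0.2],[0,0,0,0,0,0,0.4],[0,0,0,0,0,0,1],[0,0,0,0,0,0,1],[0,0,0,0,0,0,1],[0,0,0,0,0,0,1]]]' 40
```

```text
clock: 3.55
position: [0.6422, -0.0415, 0.0436]
ee_rot: [0.806, 0.592, -0.001, -0.001]
ft_force: [0.2, -1.5, 0.3]
grip_width: 1.0
grasp_force: 0.0
clock: 4.15
position: [0.6448, -0.0406, 0.0476]
ee_rot: [0.806, 0.592, 0.001, 0.001]
ft_force: [-2.6, 0.0, 8.5]
grip_width: 0.581
grasp_force: 42.9
```

```bash
python3 -m inch '[[[0,0,-0.02,0,0,0,1],[0.02,0,-0.025,0,0,-0.03,1],[0.036,-0.03,-0.025,0,0,-0.065,1],[0.036,-0.06,-0.025,0,0,-0.065,1],[0.036,-0.1,-0.025,0,0,-0.065,1],[0.036,-0.1,-0.025,0,0,-0.065,1],[0.036,-0.1,-0.025,0,0,-0.065,1],[0.036,-0.1,-0.025,0,0,-0.065,1]]]'
python3 - <<'E'
from fit import *
p=np.load("jig.npy")
o=sensors.get_obs();cv2.imwrite("pics/w2f.png",imaging.camera("wrist"));s=imaging.camera("side")
d=np.array(o["position"][:2])-p[:2];c,q=np.cos(p[2]),np.sin(p[2]);print("tcp jig",c*d[0]+q*d[1],-q*d[0]+c*d[1],o["position"][2]);m=R.from_quat(o["ee_rot"]).as_matrix();print(np.arctan2(m[1,0],m[0,0])-p[2],m[:,2])
w=cv2.resize(cv2.imread("pics/w2f.png"),(400,300));s=cv2.resize(s[180:300,160:320],(400,300),interpolation=cv2.INTER_CUBIC)
cv2.imwrite("pics/w2.png",np.hstack([w,s]))
E
```

```text
clock: 4.95
position: [0.56, 0.0236, 0.0705]
ee_rot: [0.786, 0.618, 0.001, 0.001]
ft_force: [-0.3, 0.7, -3.7]
grip_width: 0.582
grasp_force: 43.8
tcp jig 0.06363203346825237 -0.0006102637483749677 0.07054324566932298
0.0006885790625734689 [ 2.03703472e-03 -1.15018542e-04 -9.99997919e-01]
```

View pics/w2.png

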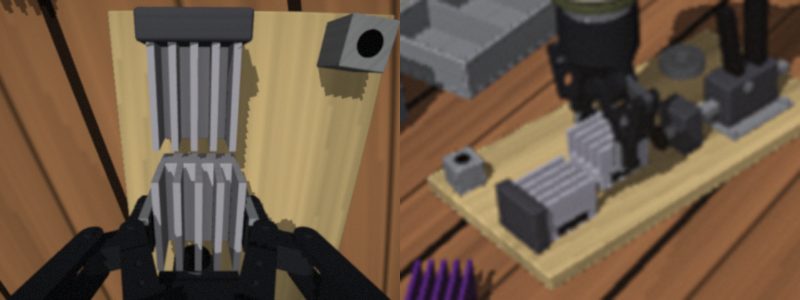

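The view shows the held block in line with the fixed half, with a small gap left at rows 150–165. I'll lower it and then press it gently into contact.

```bash
python3 -m inch '[[[0,0,0.012,0,0,0,1],[0,0,0.022,0,0,0,1],[0,0,0.023,0,0,0,1],[0.002,0,0.023,0,0,0,1],[0.004,0,0.023,0,0,0,1],[0.004,0,0.023,0,0,0,1]]]'; python3 -m inch '[[[0.001,0,0,0,0,0,1],[0.002,0,0,0,0,0,1],[0.003,0,0,0,0,0,1],[0.003,0,0,0,0,0,1]]]'
```

```text
clock: 5.65
position: [0.5601, 0.0259, 0.0465]
ee_rot: [0.786, 0.618, -0.001, 0.001]
ft_force: [-2.6, -5.3, 7.3]
grip_width: 0.578
grasp_force: 46.7
clock: 6.05
position: [0.561, 0.0287, 0.0465]
ee_rot: [0.787, 0.618, -0.0, 0.001]
ft_force: [-1.2, -5.3, 5.2]
grip_width: 0.578
grasp_force: 46.7
```

```bash
python3 -m inch '[[[0.001,0,0,0,0,0,1],[0.002,0,0,0,0,0,1],[0.003,0,0,0,0,0,1],[0.003,0,0,0,0,0,1]]]';python3 -m inch '[[[0.001,0,0,0,0,0,1],[0.002,0,0,0,0,0,1],[0.003,0,0,0,0,0,1],[0.003,0,0,0,0,0,1]]]'
```

```text
clock: 6.45
position: [0.5617, 0.0317, 0.0465]
ee_rot: [0.787, 0.618, -0.0, 0.001]
ft_force: [-1.4, -5.8, 5.4]
grip_width: 0.583
grasp_force: 46.7
clock: 6.85
position: [0.562, 0.0328, 0.0465]
ee_rot: [0.787, 0.617, -0.002, 0.001]
ft_force: [-4.3, -11.2, 10.7]
grip_width: 0.581
grasp_force: 47.3
```

Force rose to 11 N as travel stalled, so the block is butted against the fixed half. Release and rise.

```bash
python3 -m inch '[[[0.001,0,0,0,0,0,1],[0.001,0,0,0,0,0,1],[-0.001,0,0,0,0,0,0.1],[-0.001,0,0,0,0,0,-0.2],[-0.001,0,0,0,0,0,-1],[-0.001,0,0,0,0,0,-1],[-0.001,0,0,0,0,0,-1]]]'; python3 -m inch '[[[0,0,-0.03,0,0,0,-1],[0,0,-0.07,0,0,0,-1],[0,0,-0.12,0,0,0,-1],[0,0,-0.17,0,0,0,-1],[0,0,-0.22,0,0,0,-1],[0,0,-0.22,0,0,0,-1]]]'
python3 - <<'E'
from fit import *
o=sensors.get_obs();im=imaging.camera("wrist");cv2.imwrite("pics/w3f.png",im);print(o["position"],o["joint_pos"])
json.dump({k:list(map(float,o[k])) for k in("position","ee_rot")},open("w3.json","w"))
p=np.load("jig.npy")
for q in [(.1,.025),(.1,-.025),(.04,.025),(.04,-.025)]: cv2.circle(im,tuple(int(round(v)) for v in proj("wrist",J(p,*q,.064),o)[0]),1,(0,0,255),-1)
pts=np.array([proj("wrist",J(p,*q,.06),o)[0] for q in [(-.1,0),(.17,0)]]);print(pts)
cv2.imwrite("pics/w3.png",cv2.resize(im,(800,600),interpolation=cv2.INTER_CUBIC))
E
```

```text
clock: 7.55
position: [0.5615, 0.0357, 0.0465]
ee_rot: [0.786, 0.618, 0.0, -0.0]
ft_force: [0.2, 0.8, 0.1]
grip_width: 0.999
grasp_force: 0.0
clock: 8.15
position: [0.5641, 0.0364, 0.274]
ee_rot: [0.786, 0.618, 0.004, 0.003]
ft_force: [1.5, 0.8, -0.0]
grip_width: 0.999
grasp_force: 0.0
[0.56413001 0.03641338 0.27400267] [ 0.41181522  0.24098186 -0.65487273  1.56568723  0.15111685  1.37494366
 -0.49445354]
[[273.31554832 317.6493302 ]
 [272.62867656  87.21898216]]
```

View pics/w3.png

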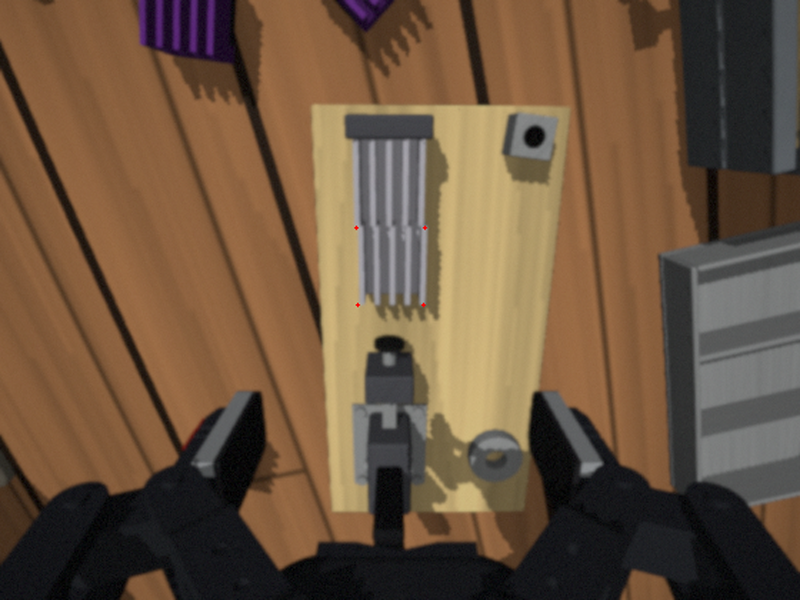

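The block is seated: its edges meet the fixed half's at row 228 (display), with a side offset of about 2 mm, and the nose at (389,343) is clear. Next I shut the hand, go to the outer side of the trigger, and push it with the closed fingers.

```bash
python3 -m inch '[[[-0.05,-0.001,0,0,0,0,1],[-0.1,-0.001,0,0,0,0,1],[-0.137,-0.001,0,0,0,0,1],[-0.137,-0.001,0,0,0,0,1],[-0.137,-0.001,0.04,0,0,0,1],[-0.137,-0.001,0.08,0,0,0,1],[-0.137,-0.001,0.122,0,0,0,1],[-0.137,-0.001,0.122,0,0,0,1],[-0.137,-0.001,0.122,0,0,0,1]]]'
cat > look.py <<'E'
from fit import *
import sys
p=np.load("jig.npy");o=sensors.get_obs();im=imaging.camera("wrist");s=imaging.camera("side")
cv2.imwrite(f"pics/{sys.argv[1]}_w.png",im);cv2.imwrite(f"pics/{sys.argv[1]}_s.png",s)
json.dump({k:list(map(float,o[k])) for k in("position","ee_rot")},open(sys.argv[1]+".json","w"))
d=np.array(o["position"][:2])-p[:2];c,q=np.cos(p[2]),np.sin(p[2]);print("tcp jig",c*d[0]+q*d[1],-q*d[0]+c*d[1],o["position"][2],o["ft_force"])
for x in(-.03,0,.03,.04): print(x,proj("wrist",J(p,x,0,.068),o)[0].round(1))
cv2.imwrite(f"pics/{sys.argv[1]}.png",np.hstack([cv2.resize(im,(400,300)),cv2.resize(s[150:285,200:380],(400,300),interpolation=cv2.INTER_CUBIC)]))
E
python3 look.py a
```

```text
clock: 9.1
position: [0.5282, -0.0968, 0.1449]
ee_rot: [0.786, 0.619, -0.0, -0.001]
ft_force: [-0.1, 0.5, 0.4]
grip_width: -0.0
grasp_force: 0.0
tcp jig -0.06087073592546932 0.001840305952376579 0.1449132853774898 [-0.10954544  0.53438283  0.41319061]
-0.03 [278.9 183.6]
0 [279.  136.1]
0.03 [279.2  84.1]
0.04 [279.3  65.7]
```

View pics/a.png

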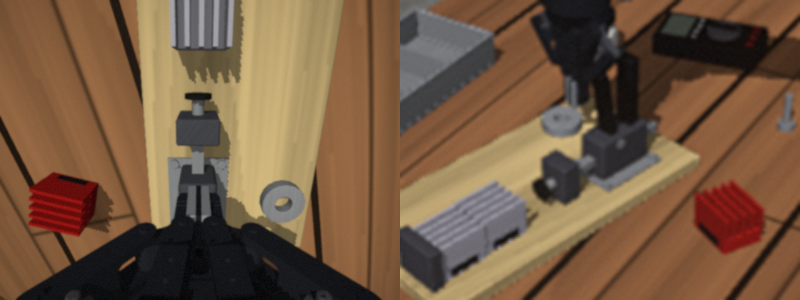

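```bash
cat > prof.py <<'E'
from fit import *
import sys
n=sys.argv[1];p=np.load("jig.npy");o=json.load(open(n+".json"));g=cv2.cvtColor(cv2.imread(f"pics/{n}_w.png"),cv2.COLOR_BGR2GRAY)
a=(slice(None),slice(262,270));v=g[:,262:270].mean(1);w=g[:,288:296].mean(1)
for lo in [int(x) for x in sys.argv[2:3]]:
    print(" ".join(f"{i}:{v[i]:.0f}/{w[i]:.0f}" for i in range(lo,int(sys.argv[3]),2)))
def jx(row,z):
    P=atz("wrist",(279,row),z,o);d=P[:2]-p[:2];return np.cos(p[2])*d[0]+np.sin(p[2])*d[1]
for r in range(int(sys.argv[2]),int(sys.argv[3]),8): print(r,"z.068 %.1f z.055 %.1f"%(1e3*jx(r,.068),1e3*jx(r,.055)))
E
python3 prof.py a 60 220
```

```text
60:124/100 62:123/100 64:108/100 66:73/97 68:58/70 70:66/61 72:85/76 74:86/78 76:87/79 78:86/78 80:86/79 82:86/79 84:86/79 86:87/80 88:86/80 90:87/80 92:88/80 94:87/86 96:87/98 98:87/102 100:89/102 102:92/104 104:96/107 106:102/117 108:106/124 110:116/123 112:135/130 114:146/135 116:150/136 118:150/140 120:150/140 122:150/140 124:150/140 126:149/141 128:135/131 130:61/73 132:21/23 134:22/20 136:22/19 138:38/35 140:108/83 142:132/89 144:134/82 146:136/82 148:138/83 150:138/82 152:136/82 154:110/69 156:61/35 158:54/41 160:51/45 162:46/45 164:48/45 166:50/50 168:65/66 170:69/67 172:68/66 174:68/67 176:68/66 178:68/67 180:68/68 182:67/68 184:67/67 186:66/67 188:67/67 190:66/68 192:67/68 194:68/67 196:66/66 198:66/68 200:65/66 202:60/62 204:81/66 206:106/83 208:112/84 210:118/84 212:124/84 214:132/84 216:132/84 218:132/84
60 z.068 43.0 z.055 44.3
68 z.068 38.8 z.055 39.7
76 z.068 34.4 z.055 35.1
84 z.068 30.1 z.055 30.5
92 z.068 25.6 z.055 25.8
100 z.068 21.1 z.055 21.0
108 z.068 16.5 z.055 16.1
116 z.068 11.9 z.055 11.2
124 z.068 7.2 z.055 6.2
132 z.068 2.5 z.055 1.1
140 z.068 -2.4 z.055 -4.0
148 z.068 -7.3 z.055 -9.2
156 z.068 -12.2 z.055 -14.5
164 z.068 -17.3 z.055 -19.9
172 z.068 -22.4 z.055 -25.4
180 z.068 -27.7 z.055 -30.9
188 z.068 -33.0 z.055 -36.5
196 z.068 -38.3 z.055 -42.3
204 z.068 -43.8 z.055 -48.1
212 z.068 -49.4 z.055 -54.0
```

```bash
python3 -m inch '[[[-0.008,0.0015,0,0,0,0,1],[-0.016,0.0015,0,0,0,0,1],[-0.021,0.0015,0,0,0,0,1],[-0.026,0.0015,0,0,0,0,1],[-0.031,0.0015,0,0,0,0,1],[-0.036,0.0015,0,0,0,0,1],[-0.036,0.0015,0,0,0,0,1]]]'; python3 look.py b|head -1; python3 prof.py b 140 200|head -1;python3 prof.py b 120 204|tail -11
```

```text
clock: 9.9
position: [0.5221, -0.1328, 0.146]
ee_rot: [0.786, 0.618, 0.001, 0.0]
ft_force: [1.1, 5.9, 5.0]
grip_width: -0.0
grasp_force: 2.8
tcp jig -0.09724829746210023 -0.0007365651840498325 0.14599368080827407 [1.08248988 5.87904214 5.01198008]
140:77/85 142:78/85 144:92/86 146:116/85 148:122/86 150:127/85 152:130/86 154:132/86 156:132/86 158:134/85 160:133/85 162:133/86 164:133/98 166:133/115 168:132/111 170:132/106 172:133/102 174:133/107 176:131/106 178:128/97 180:128/108 182:127/106 184:126/102 186:108/93 188:105/64 190:105/45 192:100/44 194:103/44 196:77/44 198:48/45
120 z.068 -26.8 z.055 -27.7
128 z.068 -31.6 z.055 -32.7
136 z.068 -36.4 z.055 -37.9
144 z.068 -41.3 z.055 -43.1
152 z.068 -46.3 z.055 -48.4
160 z.068 -51.3 z.055 -53.7
168 z.068 -56.4 z.055 -59.2
176 z.068 -61.6 z.055 -64.7
184 z.068 -66.9 z.055 -70.3
192 z.068 -72.3 z.055 -76.0
200 z.068 -77.7 z.055 -81.8
```

```bash
cat > head.py <<'E'
from fit import *
import sys
# find top face of the steel head (grey 58-92 plateau over its 25 mm) by edge search, report jaw travel from its back edge
n=sys.argv[1];p=np.load("jig.npy");o=json.load(open(n+".json"));g=cv2.cvtColor(cv2.imread(f"pics/{n}_w.png"),cv2.COLOR_BGR2GRAY).astype(float)
xs=np.arange(-.06,.045,.0005)
L=[]
for x in xs:
    q=[proj("wrist",J(p,x,y,.068),o)[0] for y in (-.015,-.0125,.0125,.015)]
    L.append(np.mean([cv2.getRectSubPix(g.astype(np.uint8),(1,1),tuple(map(float,u)))[0,0] for u in q]))
L=np.array(L);G=np.gradient(cv2.GaussianBlur(L[:,None].astype(np.float32),(1,5),0)[:,0])
print(" ".join(f"{1e3*x:.0f}:{l:.0f}" for x,l in zip(xs[::3],L[::3])))
E
python3 -m inch '[[[-0.004,0,0,0,0,0,1],[-0.008,0,0,0,0,0,1],[-0.01,0,0,0,0,0,1],[-0.01,0,0,0,0,0,1]]]'; python3 look.py c|head -1; python3 head.py a;python3 head.py b; python3 head.py c
```

```text
clock: 10.4
position: [0.5204, -0.1392, 0.1458]
ee_rot: [0.785, 0.619, 0.003, -0.001]
ft_force: [3.7, 14.8, 3.8]
grip_width: 0.002
grasp_force: 7.4
tcp jig -0.10389784250885979 -0.0006503146534916349 0.14581739851286935 [ 3.69019827 14.80347891  3.78237245]
-60:128 -58:127 -57:118 -55:99 -54:117 -52:121 -51:122 -49:122 -48:122 -46:122 -45:118 -43:86 -42:64 -40:66 -39:66 -37:66 -36:67 -34:68 -33:68 -31:67 -30:67 -28:68 -27:68 -25:68 -24:68 -22:68 -21:70 -19:62 -18:46 -16:47 -15:47 -13:49 -12:65 -10:114 -9:124 -7:128 -6:135 -4:144 -3:149 -1:146 0:136 2:136 3:140 5:152 6:154 8:154 9:154 11:152 12:141 14:132 15:133 17:128 18:128 20:130 21:122 23:120 24:119 26:111 27:102 29:96 30:92 32:88 33:87 35:86 36:86 38:70 39:70 41:106 42:125 44:123
-60:151 -58:152 -57:155 -55:150 -54:134 -52:124 -51:124 -49:124 -48:124 -46:124 -45:125 -43:125 -42:125 -40:125 -39:125 -37:124 -36:122 -34:117 -33:107 -31:64 -30:63 -28:67 -27:68 -25:68 -24:68 -22:68 -21:69 -19:70 -18:70 -16:70 -15:70 -13:68 -12:71 -10:70 -9:71 -7:82 -6:121 -4:124 -3:134 -1:146 0:154 2:153 3:152 5:147 6:122 8:115 9:114 11:114 12:125 14:123 15:119 17:119 18:115 20:103 21:101 23:97 24:92 26:86 27:86 29:85 30:80 32:51 33:50 35:72 36:87 38:87 39:87 41:87 42:87 44:87
-60:152 -58:155 -57:157 -55:155 -54:154 -52:143 -51:128 -49:125 -48:125 -46:126 -45:126 -43:125 -42:126 -40:126 -39:126 -37:126 -36:126 -34:125 -33:123 -31:116 -30:105 -28:100 -27:70 -25:58 -24:68 -22:68 -21:68 -19:68 -18:69 -16:69 -15:70 -13:70 -12:70 -10:70 -9:70 -7:71 -6:72 -4:72 -3:75 -1:118 0:135 2:150 3:150 5:133 6:131 8:130 9:116 11:116 12:113 14:106 15:117 17:116 18:104 20:101 21:96 23:91 24:86 26:85 27:84 29:81 30:53 32:49 33:49 35:49 36:49 38:49 39:49 41:49 42:49 44:49
```

Stroke 1 moved the jaw from about 11.5 to about 28 mm, reaching the trigger stop. Stroke 2 follows.

```bash
python3 -m inch '[[[0.02,0,0,0,0,0,1],[0.04,0,0,0,0,0,1],[0.04,0,0,0,0,0,1],[0.04,0,0,0,0,0,1],[0.03,0,0,0,0,0,1],[0.02,0,0,0,0,0,1],[0.012,0,0,0,0,0,1],[0.006,0,0,0,0,0,1],[0,0,0,0,0,0,1],[0,0,0,0,0,0,1]]]'; python3 look.py d|head -1; python3 head.py d
```

```text
clock: 11.5
position: [0.52, -0.1392, 0.1454]
ee_rot: [0.785, 0.619, 0.003, -0.002]
ft_force: [3.3, 17.4, 3.4]
grip_width: -0.002
grasp_force: 9.4
tcp jig -0.1040304766202402 -0.0002503536587338366 0.14538851139113762 [ 3.33163767 17.43763055  3.41765939]
-60:152 -58:155 -57:155 -55:155 -54:154 -52:155 -51:150 -49:152 -48:154 -46:150 -45:154 -43:156 -42:155 -40:152 -39:139 -37:125 -36:124 -34:124 -33:125 -31:124 -30:124 -28:124 -27:124 -25:124 -24:123 -22:121 -21:116 -19:112 -18:108 -16:106 -15:103 -13:96 -12:46 -10:32 -9:60 -7:67 -6:66 -4:67 -3:68 -1:69 0:69 2:69 3:70 5:69 6:70 8:70 9:70 11:69 12:70 14:78 15:116 17:115 18:101 20:100 21:95 23:89 24:80 26:78 27:77 29:74 30:50 32:49 33:49 35:49 36:49 38:49 39:49 41:49 42:49 44:49
```

Jaw now at about 44.5 mm. The last stroke should take it to about 60. I'll stop short first and check.

```bash
python3 -m inch '[[[0.02,0,0,0,0,0,1],[0.04,0,0,0,0,0,1],[0.04,0,0,0,0,0,1],[0.04,0,0,0,0,0,1],[0.03,0,0,0,0,0,1],[0.02,0,0,0,0,0,1],[0.012,0,0,0,0,0,1],[0.006,0,0,0,0,0,1],[0.002,0,0,0,0,0,1],[0.002,0,0,0,0,0,1]]]'; python3 look.py e|head -1; python3 head.py e
```

```text
clock: 12.6
position: [0.5201, -0.1389, 0.1453]
ee_rot: [0.786, 0.619, 0.002, -0.001]
ft_force: [2.5, 14.3, 4.7]
grip_width: 0.005
grasp_force: 7.2
tcp jig -0.10364822411522275 -0.0002484171547552823 0.1452976387875896 [ 2.51626785 14.32907079  4.66115128]
-60:151 -58:153 -57:155 -55:153 -54:152 -52:153 -51:150 -49:152 -48:152 -46:148 -45:152 -43:154 -42:154 -40:151 -39:153 -37:151 -36:149 -34:152 -33:154 -31:152 -30:150 -28:152 -27:144 -25:124 -24:122 -22:122 -21:122 -19:122 -18:122 -16:122 -15:122 -13:122 -12:121 -10:121 -9:120 -7:116 -6:103 -4:99 -3:95 -1:88 0:44 2:19 3:21 5:40 6:63 8:66 9:68 11:66 12:67 14:67 15:68 17:68 18:68 20:68 21:69 23:69 24:68 26:69 27:69 29:71 30:50 32:44 33:45 35:45 36:45 38:45 39:46 41:46 42:46 44:46
```

```bash
python3 - <<'E'
from fit import *
p=np.load("jig.npy");s=cv2.imread("pics/e_s.png");c=imaging.camera("scene")
for X in [(.028,.02,.068),(.028,-.02,.068),(.03,0.02,.068),(.04,.025,.064),(.04,-.025,.064)]: print(X,proj("side",J(p,*X)).round(1),proj("scene",J(p,*X)).round(1))
a=cv2.resize(s[215:285,195:295],None,fx=5,fy=5,interpolation=cv2.INTER_CUBIC);b=cv2.resize(c[205:255,260:360],None,fx=5,fy=5,interpolation=cv2.INTER_CUBIC)
cv2.imwrite("pics/e2.png",np.vstack([a,b]))
E
```

```text
(0.028, 0.02, 0.068) [[258.8 234.2]] [[296.3 217.4]]
(0.028, -0.02, 0.068) [[248.1 227.2]] [[295.3 225.4]]
(0.03, 0.02, 0.068) [[258.2 234.6]] [[297.  217.4]]
(0.04, 0.025, 0.064) [[256.6 238.6]] [[300.5 217.7]]
(0.04, -0.025, 0.064) [[243.2 229.6]] [[299.4 227.8]]
```

View pics/e2.png

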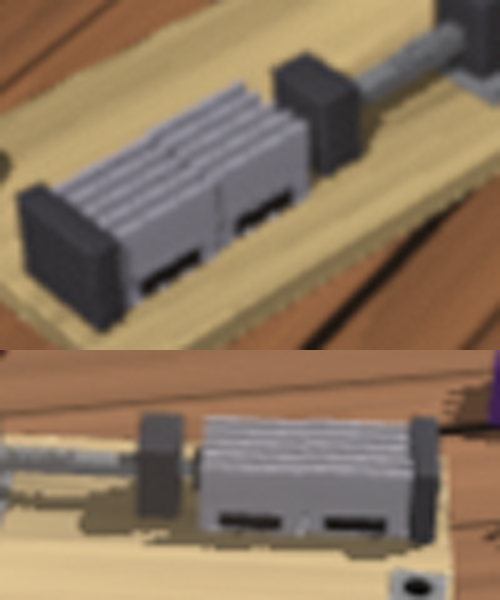

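The side and scene crops show the nose on the block: head front at scene column 296.3, block end at 300.4. That is a gap of about 12 mm, so the nose is about 8 mm in. I'll nudge 1–2 mm more toward mid-travel, check it holds, and hand in.

```bash
python3 -m inch '[[[-0.001,0,0,0,0,0,1],[-0.002,0,0,0,0,0,1],[-0.002,0,0,0,0,0,1],[-0.002,0,0,0,0,0,1],[-0.002,0,0,0,0,0,1]]]'; python3 look.py f|head -1; python3 head.py f|tr ' ' '\n'|sed -n 38,62p|tr '\n' ' '
```

```text
clock: 13.25
position: [0.52, -0.1392, 0.1453]
ee_rot: [0.785, 0.619, 0.003, -0.001]
ft_force: [2.8, 18.5, 3.3]
grip_width: -0.002
grasp_force: 9.6
tcp jig -0.10394853327805458 -0.00022344144088314727 0.14533581392367545 [ 2.76198409 18.49499809  3.33525933]
-4:98 -3:94 -1:85 0:38 2:20 3:20 5:41 6:64 8:66 9:66 11:65 12:68 14:68 15:68 17:68 18:68 20:69 21:68 23:68 24:68 26:70 27:69 29:72 30:47 32:44
```

The trigger is at its stop, the jaw is at about 58 mm and the nose about 8 mm in by two independent measures, inside 6–14. Handing in.

```bash
python3 -c "
from workcell import order;print(order.hand_in())"
```

```text
the job is handed in; nothing more can be done
None
```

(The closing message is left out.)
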